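# Open the combination-locked standards case

### The arm

A 7-joint arm with a two-finger parallel gripper is mounted at the origin on a cart in front of the work surface, level with it; the furniture and walls round the work are solid. World frame = base frame: x ahead of the robot, y to its left, z up, the work surface at z = 0. Lengths are in m, angles in rad, forces in N, time in s.
With the tool pointing down it reaches from about 0.4 to 0.9 m from the base axis. Payload 5.5 kg.
Tool frame: the origin (TCP) lies midway between the tips of the shut fingers; the grasp point (between the pads) lies 19 mm behind it (manip.grip_depth is the distance from the TCP to the grasp point, in m); z points along the fingers, y is the line along which they close (so a half turn about z gives the same grasp; the last joint's range is limited). The gripper opens to 92 mm and grips with 3 to 60 N. Pads are 19 mm wide; open, the fingers measure 130 mm over their backs; the gripper's body (75 mm by 190 mm) begins 47 mm behind the grasp point.
Start: joints at [1.611, 0.501, -0.427, 1.55, 0.221, 1.138, -0.21], TCP at [0.144, -0.634, 0.196] pointing down, gripper open.
Joint ranges: [-2.88, 2.88], [-0.31, 2.03], [-1.54, 1.56], [0.2, 2.42], [-1.41, 4.55], [0.19, 2.02], [-2.57, 2.57]. Speed limits (rad/s): [2.57, 2.57, 3.14, 3.14, 3.14, 3.14, 3.14].

### API

Orientations are given as a unit quaternion [x, y, z, w].
In Python, from bench import manip, effector, viewer gives the robot as it stands. Calls block until the motion is done:
- manip.move_pose(position, orientation): joint-space move of the TCP to a pose.
- manip.servo_line(position, ori=None, vel=0.15): straight line of the TCP; ori=None keeps the orientation; vel is the mean speed in m/s.
- manip.movej(angles): joint-space move.
- effector.open_jaws() and effector.close(f_grip=None): open the fingers fully, or close them until they stop; f_grip is the grip in N (None keeps the last).
- manip.sleep(seconds).
- manip.solve_ik(position, orientation): joint angles nearest the present ones, or None.
- viewer.get_image(name): name is "side" or "top"; returns the picture (480x640x3 uint8, red, green, blue); there is no depth.
- viewer.get_calibration(name): a dict with "vfov" (degrees; the focal length in pixels is half the picture's height over the tangent of half this angle, whatever the lens; pixels are square), "cx", "cy" (the principal point, pixels), "dist_coeffs" ([k1, k2, p1, p2, k3] as OpenCV has them; the pictures are not rectified), "eye" and "attitude" of the camera in the world. Camera axes: x right, y down, z forward; pixel columns grow to the right and rows downward; lengths in m; the calibration is good to about 2 mm. A picture is of the moment at which its call begins. get_calibration takes no time and is no camera call.
A pose or a line that the arm cannot do raises manip.PlanningError and nothing moves.
- manip.hand_in(): hands the job in; it is judged then, once.
Readings, each from a call of its own:
- manip.current_clock(): time.
- manip.current_q(): joint angles.
- manip.current_joint_velocities(): joint speeds.
- manip.current_tau(): joint torques, N m.
- manip.current_tool_pos(): TCP position.
- manip.current_tcp_rot(): TCP orientation.
- manip.current_force(): force on the tool from outside, world axes, zero at the start.
- manip.current_wrist_torque(): the same for the moment, N m.
- manip.current_finger_gap(): finger opening in m.
- manip.current_gripper_force(): force on a finger pad.
Only numpy, scipy, OpenCV 4.12 (cv2) and the standard library are available. Lean on these libraries where they do the work, as an engineer would, in place of code of your own. Each camera call takes 0.05 s, during which the arm holds its last target. There are 200 camera calls.

### The job

Open the blue standards case: set its three dials, left to right, to the code 7 - 3 - 6, push the brass bolt knob fully to the left, and raise the lid until it stays well open. The red-lidded jar that someone left standing on the lid belongs upright in the free half of the pink tray; leave the other jar, the cup, the beaker and the timer where they stand.

Things in the scene. Friction and masses are not known exactly. Their poses are not given: they have to be found in the camera images.
- strongbox: Blue steel case, 200 mm deep (x), 290 mm wide (y), 89 mm high, fixed. Origin: centre of its underside; x to its back, y to its left. Its front 85 mm is the lock deck (top at z = 82 mm) with three dials at x = -57.5 mm, y = +90, +10, -70 mm, and a brass bolt knob at the right; behind is a compartment under a flat lid, top at z = 89 mm.
- dial_left (a joint): Left dial on an upright axis, rad, clockwise from above positive. Ten marks 0.6283 rad apart on the ring round it, number n at n x 0.6283: 0 is the wide red mark at the far side (case's +x), 5 is thicker; the rest follow clockwise. A stop between 9 and 0 limits it to -0.15..5.85. Code mark 7 = 4.398; the lock accepts 0.17 either way. Friction 0.03 N m (1.4 N at the lug); stays where left.
- dial_middle (a joint): Middle dial, same make and reading. Code mark 3 = 1.885 rad.
- dial_right (a joint): Right dial, same make and reading. Code mark 6 = 3.770 rad.
- dial_left_lug (a point): Top of the left dial's red finger lug, by which it is pushed round: an upright round peg, 13 mm thick, 20 mm high on the 61 mm dark disc (disc top at z = 91 mm of the case, lug top at 111), 22 mm from the dial's axis. A white line from hub to rim under it points at the scale. At reading q the lug lies in the direction (cos q, -sin q) of the case's x, y.
- dial_middle_lug (a point): Top of the middle dial's red finger lug, same shape.
- dial_right_lug (a point): Top of the right dial's red finger lug, same shape.
- dial_left_centre (a point): Centre of the left dial, at the height of its disc top. The dials stand 80 mm apart.
- dial_middle_centre (a point): Centre of the middle dial, at the height of its disc top.
- dial_right_centre (a point): Centre of the right dial, at the height of its disc top.
- bolt (a joint): Bolt slide, m: 0 locked, 0.014 fully drawn; grows as the knob moves to the case's left (+y); 2.5 N of friction. Its pins enter gates in the dials only when all three stand at the code; otherwise it stops after about 2 mm. Until it is drawn its tongue holds the lid down.
- bolt_knob (a point): Top centre of the brass bolt knob, a ribbed block 24 mm (x) by 12 mm (y), standing 22 mm above the lock deck, at x = -57.5, y = -131 mm of the case when locked. It is pushed from its right-hand side, which lies 8 mm inside the case's right end.
- lid (a joint): Lid, hinge along the case's back rim (axis along the case's y), rad: 0 shut, grows as it is raised, up to 1.75. A stiff hinge: it takes about 5 N at the handle and the lid stays where it is left. The lid is 118 mm deep, 290 mm wide.
- lid_handle (a point): Middle of the lid's steel handle: a round bar 12 mm thick, 100 mm long along y, its axis 40 mm above the lid's top on two end posts, near the lid's front edge (98.5 mm in front of the hinge line and 48 mm above it).
- lid_hinge (a point): Middle of the lid's hinge line.
- red_jar: White plastic sample jar with a red screw lid, 53 mm across, 62 mm tall, about 0.1 kg, standing on the case's lid behind the handle. Origin: centre of its underside, z up.
- tray: Pink perforated tray, fixed, open on top, outside 138 by 194 mm and 64 mm high, long side along its y. Origin: centre of its underside; inner floor 3 mm up, inside 114 mm (x) by 172 mm (y), walls 61 mm high. Its free half is the +y half; in the -y half stands the white-lidded jar.
- white_jar: Brown sample jar with a white lid, 53 mm across, 70 mm tall, standing in the tray. Origin: centre of its underside.
- beaker: Empty glass beaker, 75 mm across, 93 mm tall, standing at the left of the case. Origin: centre of its underside.
- steel_cup: Steel cup, 64 mm across, 75 mm tall, standing behind the case. Origin: centre of its underside.
- timer: Bench timer lying flat, 66 x 66 x 19 mm, in front of the viscometer, between tray and case. Origin: centre of its underside.
- viscometer_1: Viscometer on a stand, an obstacle between the case and the tray, fixed, always at the same place. Origin under its middle, axes as the world's. Its head, from 0.2 to 0.46 m high, reaches 111 mm towards the robot (-x) and 61 mm to either side; its two bent feet, up to 55 mm high, reach 114 mm towards the robot and 182 mm to either side.
Not all that is in view belongs to the job. Of the things like the red_jar, leave any that is green; of the rest the smaller one is meant.

How it is judged:
On the way, in this order (a step that is already met when the one before it is completed fails the run):
1. all three dials stand at the code 7 - 3 - 6 (value of joint dial_left between 4.098 and 4.698 rad and value of joint dial_middle between 1.585 and 2.185 rad and value of joint dial_right between 3.47 and 4.07 rad), for 0.1 s.
2. the bolt is drawn fully to the left (value of joint bolt above 0.011 m), for 0.1 s.
3. the lid is raised (value of joint lid above 0.8 rad), for 0.1 s.
At the end, for the whole second after the job is handed in: The lid stands at least 0.8 rad (about 45 degrees) open by itself, the bolt is drawn at least 11 of its 14 mm, and the red-lidded jar stands upright (within 0.12 rad) and still on the floor of the tray's free (+y) half (value of joint lid above 0.8 rad and value of joint bolt above 0.011 m and x of red_jar in the frame of tray between -0.05 and 0.05 m and y of red_jar in the frame of tray between 0 and 0.08 m and z of red_jar in the frame of tray below 0.01 m and angle between red_jar's own z axis and vertical below 0.12 rad and linear speed of red_jar below 0.02 m/s); the robot touches nothing.
It fails at once if the red-lidded jar is tipped over or thrown off (angle between red_jar's own z axis and vertical above 0.6 rad).
It fails at once if the white-lidded jar is pushed about (distance of white_jar from where it was at the start of the episode above 0.03 m).
It fails at once if the beaker is pushed about (distance of beaker from where it was at the start of the episode above 0.03 m).
It fails at once if the steel cup is pushed about (distance of steel_cup from where it was at the start of the episode above 0.03 m).
It fails at once if the timer is pushed about (distance of timer from where it was at the start of the episode above 0.03 m).
It also fails if it takes over 69 s, if anything falls off the work surface, if the arm or the gripper's body presses on something with over 40 N, if the wrist force passes 120 N, or if a joint passes its speed limit or range.

## Working session

There is one attempt and no reset: what is moved stays moved. The work goes in short steps, each a Python script; the robot and the scene stay as the last script left them, time stands still between calls to the robot, and variables do not carry over. Pictures are saved under pics/ and viewed, at most 10 in all, crops included, and the job is handed in when it is done.

```bash
ls; mkdir -p pics; python3 - <<'E'
from bench import manip, effector, viewer
import cv2
for n in("side","top"):
    cv2.imwrite(f"pics/{n}0.png",viewer.get_image(n)[:,:,::-1]); print(n,viewer.get_calibration(n))
print(manip.current_clock(),manip.current_tcp_rot())
E
```

```text
pics
side {'vfov': 57.590995925803576, 'cx': 315.6376365477946, 'cy': 230.2146098792112, 'dist_coeffs': array([-0.04548444,  0.        ,  0.        ,  0.        ,  0.        ]), 'eye': array([0.02258684, 0.95231963, 0.6374734 ]), 'attitude': array([-0.24058078,  0.82306407, -0.49576662,  0.13748409])}
top {'vfov': 44.13341277581658, 'cx': 312.86507287113, 'cy': 236.47523000748598, 'dist_coeffs': array([0.00449249, 0.        , 0.        , 0.        , 0.        ]), 'eye': array([0.41925654, 0.09584078, 1.78152364]), 'attitude': array([ 0.71026104, -0.70223235,  0.03676593, -0.03236115])}
0.1 [ 9.93798568e-01  1.11191968e-01 -7.77440853e-05 -8.64291829e-04]
```

View pics/side0.png

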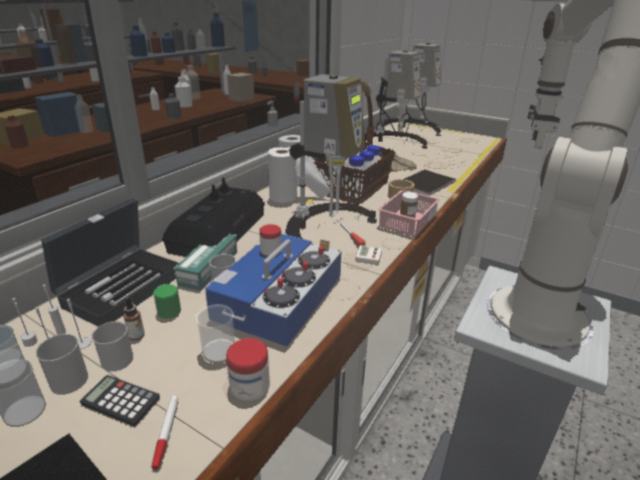

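View pics/top0.png

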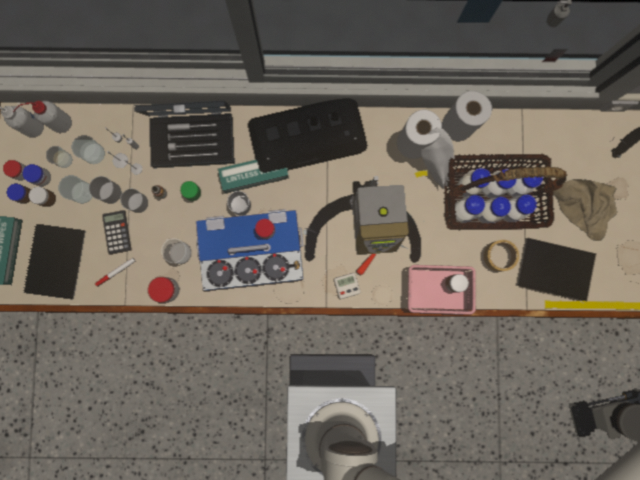

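The side view shows the case at about (275,285), the small red jar on its lid at (270,240), the tray at (408,213) and the big red jar, which stays put, at (248,370). In the top view the case is at (250,250), the jar at (264,228), the tray at (441,290), the timer at (346,286) and the viscometer at (380,220). I'll zoom in for accurate pixels.

```bash
python3 - <<'E'
import cv2,numpy as np
t=cv2.imread("pics/top0.png"); s=cv2.imread("pics/side0.png")
a=cv2.resize(t[200:300,185:318],None,fx=6,fy=6,interpolation=cv2.INTER_CUBIC)
cv2.imwrite("pics/ct.png",a)   # px = 185+u/6, 200+v/6
b=cv2.resize(s[215:345,200:350],None,fx=4.6,fy=4.6,interpolation=cv2.INTER_CUBIC)
cv2.imwrite("pics/cs.png",b)
E
```

```text
(no output)
```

View pics/ct.png

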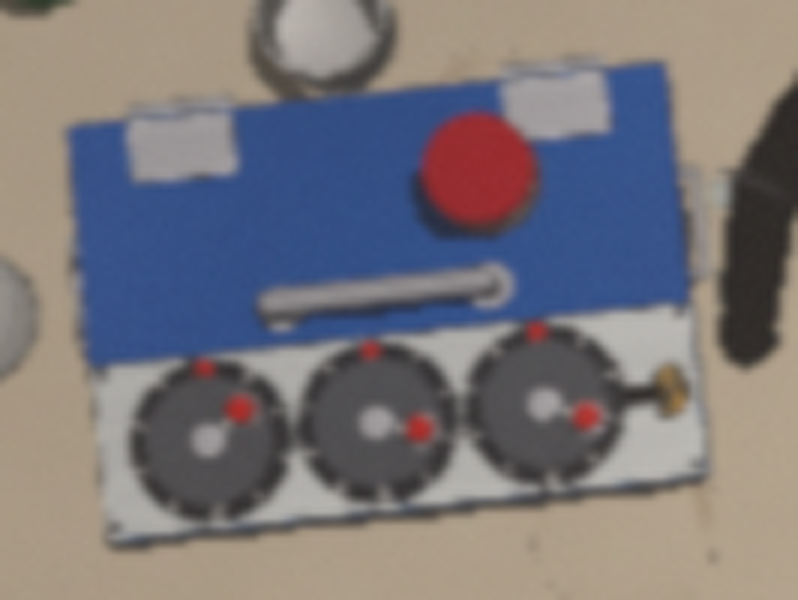

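View pics/cs.png

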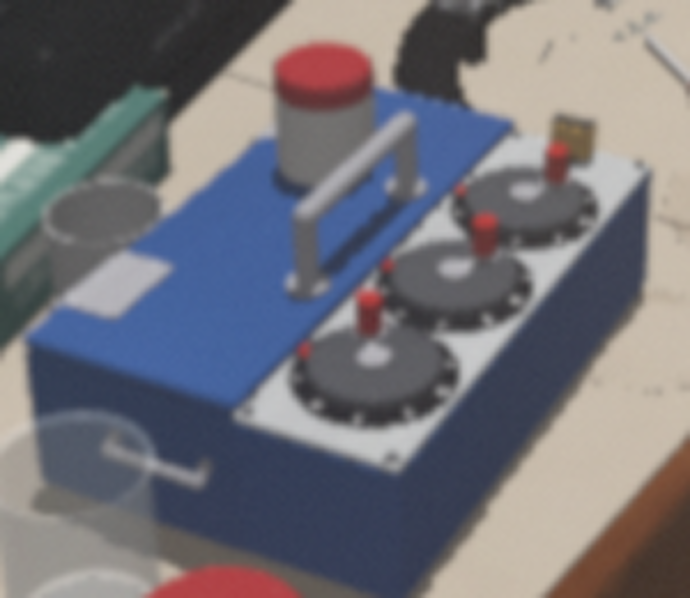

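The top crop shows the dial hubs at crop (208,440), (376,423) and (543,405), with lugs at (240,409), (420,430) and (587,417). The jar lid is at (479,169), the handle runs (265,307)–(495,283), and the knob is at (672,388). In the side crop the hubs are at (374,355), (457,268) and (527,190), with the lug tops at (370,298), (485,220) and (558,150). Next I'll fit poses by least squares over both views.

```bash
cat > h.py <<'E'
import numpy as np, cv2, json
from scipy.spatial.transform import Rotation as R
from scipy.optimize import least_squares
from bench import manip, effector, viewer
C={n:viewer.get_calibration(n) for n in("side","top")}
def K(c):
    f=240/np.tan(np.radians(c["vfov"])/2); return np.array([[f,0,c["cx"]],[0,f,c["cy"]],[0,0,1]])
def proj(n,P):
    c=C[n]; Rw=R.from_quat(c["attitude"]).as_matrix().T
    return cv2.projectPoints(np.atleast_2d(P).astype(float),cv2.Rodrigues(Rw)[0],-Rw@c["eye"],K(c),c["dist_coeffs"])[0][:,0]
def ray(n,px,z):
    c=C[n]; u=cv2.undistortPoints(np.array([[px]],float),K(c),c["dist_coeffs"])[0,0]
    d=R.from_quat(c["attitude"]).as_matrix()@[u[0],u[1],1]; return c["eye"]+d*(z-c["eye"][2])/d[2]
def T(p,pose): # pose x,y,yaw ; planar
    p=np.atleast_2d(p).astype(float); c,s=np.cos(pose[2]),np.sin(pose[2])
    return np.c_[pose[0]+c*p[:,0]-s*p[:,1],pose[1]+s*p[:,0]+c*p[:,1],p[:,2]]
def down(a): # tool down, closing axis at world angle a from +x
    return (R.from_euler('z',a-np.pi/2)*R.from_quat([1,0,0,0])).as_quat()
E
cat > m.py <<'E'
from h import *
t=lambda l:(np.array(l,float)+.5)/6-.5+[185,200]
s=lambda l:(np.array(l,float)+.5)/4.6-.5+[200,215]
hub=[[-.0575,y,.093] for y in(.09,.01,-.07)]
cor=[[-.1,.145,.082],[-.1,-.145,.082],[.1,.145,.089],[.1,-.145,.089]]
ob=[("top",hub,t([(208,440),(376,423),(543,405)])),("side",hub,s([(374,355),(457,268),(527,190)])),
("top",cor,t([(110,545),(707,478),(70,128),(667,63)])),("side",[cor[0],cor[1]],s([(392,470),(650,173)])),
("top",[[-.0575,-.131,.104]],t([(672,388)]))]
f=lambda p:np.concatenate([(proj(n,T(P,p))-o).ravel() for n,P,o in ob])
r=least_squares(f,[.5,.3,0],loss='soft_l1'); box=r.x; print("box",box,np.round(f(box),1))
for nm,c,u,v in(("L",.09,(240,409),(370,298)),("M",.01,(420,430),(485,220)),("R",-.07,(587,417),(558,150))):
    g=lambda q:np.concatenate([(proj(n,T([[-.0575+.022*np.cos(q[0]),c-.022*np.sin(q[0]),.109]],box))-o).ravel() for n,o in(("top",t([u])),("side",s([v])))])
    q=min((least_squares(g,[q0]) for q0 in(.5,1.5,3,5)),key=lambda r:r.cost); print(nm,q.x,np.round(q.fun,1))
print("jar",ray("top",t([(479,169)])[0],.151),ray("side",s([(323,68)])[0],.151))
inv=R.from_euler('z',-box[2]).apply
j=ray("top",t([(479,169)])[0],.151); print("jar in box",inv(j-[box[0],box[1],0]))
for nm,p,z in(("tray rim a",(408,267),.064),("b",(473,267),.064),("c",(474,313),.064),("d",(409,313),.064),("visc head front",(380,250),.45),("visc headL",(353,240),.45),("white jar",(458,283),.073),("timer",(346,286),.019),("footL tip",(311,256),.03),("beaker",(178,252),.09)): print(nm,ray("top",p,z).round(3))
json.dump(list(box),open("box.json","w"))
im=cv2.imread("pics/top0.png")[255:325,395:490]; a=cv2.resize(im,None,fx=4,fy=4,interpolation=cv2.INTER_CUBIC)
im=cv2.imread("pics/side0.png")[180:245,370:450]; b=cv2.resize(im,None,fx=4,fy=4,interpolation=cv2.INTER_CUBIC)
o=np.zeros((280,720,3),np.uint8); o[:280,:380]=a; o[:260,390:710]=b; cv2.imwrite("pics/tray.png",o)
E
python3 m.py
```

```text
box [0.54503348 0.26996437 0.11466487] [-0.5  0.  -0.5 -0.1 -0.3  0.1  0.2 -1.3 -0.3 -1.2 -0.  -0.8 -1.5 -0.5
  0.1  0.1 -1.2 -0.5 -0.3  0.1  1.4 -1.4  1.5 -3.3 -0.6  0.5]
L [0.98811825] [-0.6  0.   0.2 -1.1]
M [1.84784175] [-0.7 -0.1  0.3 -0.7]
R [1.97241629] [-0.5  0.1  0.2 -0.9]
jar [0.6019999  0.22100839 0.151     ] [0.59591271 0.23354056 0.151     ]
jar in box [ 0.0509911  -0.05515223  0.151     ]
tray rim a [ 0.502 -0.191  0.064]
b [ 0.504 -0.38   0.064]
c [ 0.372 -0.381  0.064]
d [ 0.37  -0.193  0.064]
visc head front [ 0.521 -0.064  0.45 ]
visc headL [ 0.543 -0.003  0.45 ]
white jar [ 0.457 -0.334  0.073]
timer [ 0.446 -0.014  0.019]
footL tip [0.533 0.091 0.03 ]
beaker [0.536 0.471 0.09 ]
```

View pics/tray.png

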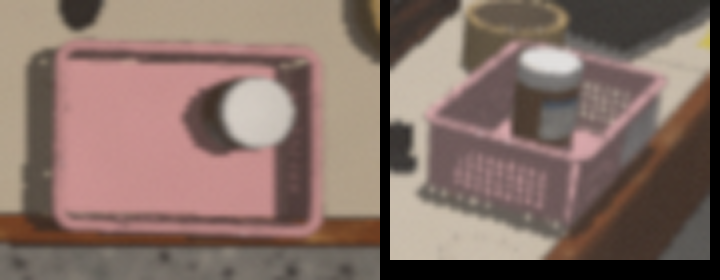

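The tray crop shows rim corners at top-image (409.5,265.5), (475,267), (475.5,313.7) and (409,312), with the white jar at (459,283). The measured sizes agree with those given. I'll pick up the jar first, going round the front of the viscometer.

```bash
cat >> h.py <<'E'
try: box=np.array(json.load(open("box.json")))
except Exception: pass
tr=np.array([ray("top",p,.064)[:2] for p in((409.5,265.5),(475,267),(475.5,313.7),(409,312))])
_d=tr[0]-tr[1]+tr[3]-tr[2]
tray=np.array([*tr.mean(0),np.arctan2(-_d[0],_d[1])])
def st(tag=""): print(tag,"t",round(manip.current_clock(),2),"p",np.round(manip.current_tool_pos(),4),"gap",round(float(manip.current_finger_gap()),4),"F",np.round(manip.current_force(),1))
E
python3 - <<'E'
from h import *
print("tray",tray)
A=np.pi/2; j=[.601,.222]; a=A+box[2]
for p,o in(([.30,-.42,.28],A),([.40,-.05,.28],A),([.42,.2,.28],A),([j[0],j[1],.22],a),([*j,.110],a)):
    try:
        if p[2]<.15: manip.servo_line(p,vel=.12)
        else: manip.move_pose(p,down(o))
    except manip.PlanningError as e: print("ERR",p,e); break
    st()
else:
    effector.close(f_grip=12); st("closed")
    manip.servo_line([*j,.19],vel=.12); st("up"); print(manip.current_gripper_force(),manip.current_q().round(2) if hasattr(manip.current_q(),'round') else manip.current_q())
    cv2.imwrite("pics/s1.png",viewer.get_image("side")[:,:,::-1])
E
```

```text
tray [ 0.43818808 -0.28996619 -0.01284796]
 t 1.18 p [ 0.2989 -0.4212  0.2796] gap 0.0918 F [ 0.  -0.2  0.5]
 t 2.6 p [ 0.4002 -0.0514  0.2801] gap 0.0917 F [ 0.6 -0.3 -0.5]
 t 3.58 p [0.4205 0.1983 0.2796] gap 0.092 F [ 0.2 -0.2 -0.1]
 t 4.38 p [0.6002 0.2216 0.2203] gap 0.0917 F [0.  0.1 0.1]
 t 5.44 p [0.6015 0.2226 0.1109] gap 0.0917 F [ 0.8  0.6 -0. ]
closed t 6.17 p [0.601  0.2224 0.1101] gap 0.0502 F [ 0.1 -0.1  1.5]
up t 6.99 p [0.6007 0.2214 0.1893] gap 0.0503 F [ 0.  -0.4 -1.8]
11.844316880305996 [ 0.32  0.71 -1.1   1.57  0.66  1.27 -2.34]
```

View pics/s1.png

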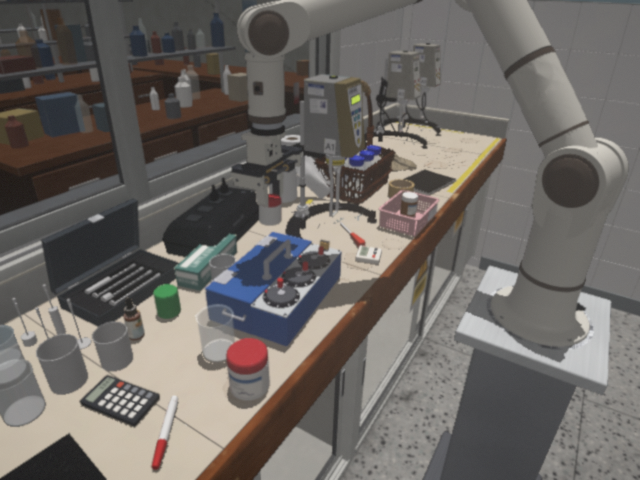

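The side view shows the jar upright between the fingers at (268,208), with the case otherwise unchanged. Next I'll carry it to the tray.

```bash
python3 - <<'E'
from h import *
A=np.pi/2; tgt=T([[0,.022,0]],tray)[0]; a=tray[2]+np.radians(50)
print(tgt)
try:
    for p,o in(([.42,.19,.19],A),([.40,-.05,.16],A),([.40,-.2,.16],A),([tgt[0],tgt[1],.12],a)):
        try: manip.move_pose(p,down(o))
        except manip.PlanningError: print("flip",p); manip.move_pose(p,down(o+np.pi))
        st()
    manip.servo_line([*tgt[:2],.035],vel=.12); st()
    f0=np.array(manip.current_force())
    for z in np.arange(.032,.020,-.002):
        manip.servo_line([*tgt[:2],z],vel=.05); f=np.array(manip.current_force())-f0
        if f[2]>3: break
    st("down"); effector.open_jaws(); st("open")
    manip.servo_line([*tgt[:2],.13],vel=.2); manip.move_pose([.40,-.1,.2],down(A)); st()
except manip.PlanningError as e: print("ERR",e); st()
cv2.imwrite("pics/t2.png",cv2.resize(viewer.get_image("top")[190:330,180:500,::-1],None,fx=2.5,fy=2.5,interpolation=cv2.INTER_CUBIC))
E
```

```text
[ 0.43847072 -0.26796801  0.        ]
 t 7.81 p [0.4209 0.1897 0.1902] gap 0.0505 F [ 1.3  0.4 -0.2]
 t 8.77 p [ 0.4013 -0.0489  0.1605] gap 0.0502 F [ 0.2  0.1 -1.5]
 t 9.42 p [ 0.401  -0.1989  0.1602] gap 0.0502 F [-1.2  0.2 -1.1]
 t 10.02 p [ 0.4393 -0.2653  0.1203] gap 0.0505 F [ 0.7  0.6 -1. ]
 t 10.88 p [ 0.4391 -0.268   0.0355] gap 0.0505 F [-0.1 -0.5 -0.3]
down t 12.38 p [ 0.4399 -0.2681  0.0231] gap 0.0505 F [-0.4  1.5  8.4]
open t 13.21 p [ 0.4385 -0.268   0.022 ] gap 0.0921 F [-0.4  0.3 -0. ]
 t 14.67 p [ 0.3998 -0.1013  0.1994] gap 0.0919 F [-0.1 -0.7  0.8]
```

View pics/t2.png

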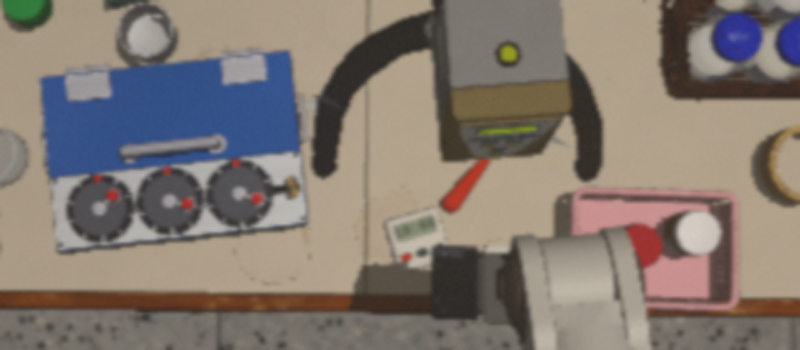

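The jar stands upright in the tray's free half at about (640,243) in the crop, and nothing else has moved. Next I'll set the dials, left then middle then right, by gripping each lug and moving it in an arc.

```bash
cat >> h.py <<'E'
def go(p,a):
    q=np.array(manip.current_q()); best=None
    for o in(a,a+np.pi):
        s=manip.solve_ik(p,down(o))
        if s is not None:
            s=np.array(s); c=np.abs(s-q).max()+5*(abs(s[6])>2.4)
            if best is None or c<best[0]: best=(c,s,o)
    if best is None: raise manip.PlanningError(str(p))
    manip.movej(best[1]); return best[2]
def lug(c,q,z,b): return T([[-.0575+.022*np.cos(q),c-.022*np.sin(q),z]],b)[0]
def dial(c,q0,q1,a,z=.0955,b=None):
    b=box+[0,-.0008,0] if b is None else b
    go(lug(c,q0,.15,b),a+b[2]); manip.servo_line(lug(c,q0,z,b),vel=.15)
    effector.close(f_grip=6); st("grip")
    n=max(1,int(np.ceil(abs(q1-q0)/.32)))
    for q in np.linspace(q0,q1,n+1)[1:]:
        manip.servo_line(lug(c,q,z,b),vel=.08); print("  %.2f"%q,np.round(R.from_euler('z',-b[2]).apply(manip.current_force()),1))
    st("end"); effector.open_jaws(); manip.servo_line(lug(c,q1,.15,b),vel=.2)
E
python3 - <<'E'
from h import *
try:
    go([.42,.19,.25],np.pi/2)
    dial(.09,.99,4.398,np.radians(20)); st()
except manip.PlanningError as e: print("ERR",e); st()
cv2.imwrite("pics/t3.png",viewer.get_image("top")[:,:,::-1])
E
```

```text
grip t 19.07 p [0.4917 0.3351 0.0955] gap 0.0005 F [-0.1 -0.5  0.1]
  1.30 [-0.   0.7 -0.5]
  1.61 [ 0.1 -0.7  1.2]
  1.92 [ 0.  -0.2 -0.3]
  2.23 [-0.   0.7 -0.2]
  2.54 [-0.1 -0.2  0.8]
  2.85 [-0.  -0.4 -1. ]
  3.16 [ 0.8  0.2 -0.3]
  3.47 [-0.3 -0.3  0.2]
  3.78 [-0.3 -0.2  0.3]
  4.09 [-0.2  0.8 -0.7]
  4.40 [ 0.1 -0.2 -0.1]
end t 21.82 p [0.4688 0.3721 0.0955] gap 0.0003 F [ 0.1 -0.2 -0.1]
 t 23.7 p [0.4689 0.3724 0.1511] gap 0.0916 F [-0.  -0.3  0.7]
```

```bash
python3 - <<'E'
from h import *
m=cv2.imread("pics/t3.png"); a=cv2.resize(m[205:295,190:310],None,fx=6,fy=6,interpolation=cv2.INTER_CUBIC)
m2=viewer.get_image("side")[:,:,::-1][225:325,230:350]; b=cv2.resize(m2,None,fx=5,fy=5,interpolation=cv2.INTER_CUBIC)
o=np.zeros((540,800,3),np.uint8); o[:,:]=0
a=cv2.resize(a,(400,300)); b=cv2.resize(b,(400,333)); o[:300,:400]=a; o[:333,400:]=b; cv2.imwrite("pics/c3.png",o)
for p in((224.5,267.7),): print(ray("top",p,.109))
E
```

```text
[0.49199573 0.3345969  0.109     ]
```

View pics/c3.png

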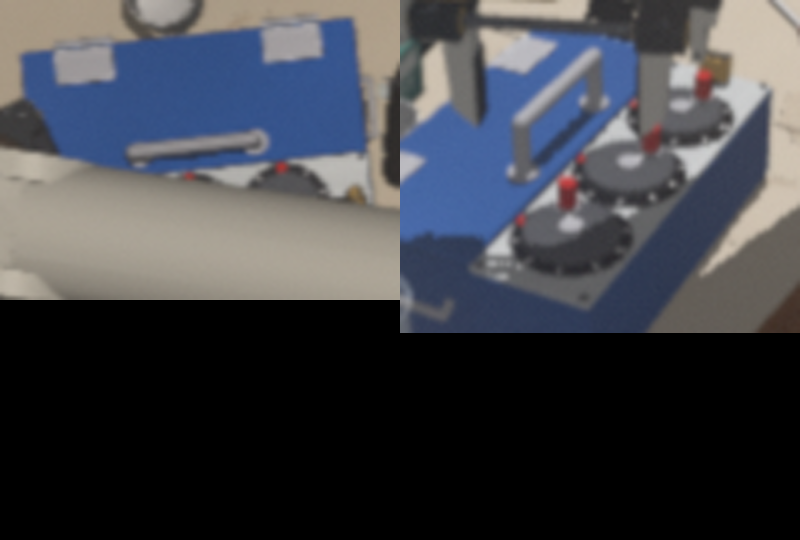

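```bash
python3 - <<'E'
from h import *
p=np.array(manip.current_tool_pos()); Rm=R.from_quat(manip.current_tcp_rot()).as_matrix(); print(p,Rm.round(2))
b=box+[0,-.0008,0]
for nm,P in(("tcp",p),("f+",p+Rm[:,1]*.046),("f-",p-Rm[:,1]*.046),("lug.99",lug(.09,.99,.111,b)),("lug disc",lug(.09,.99,.091,b)),("lug4.4",lug(.09,4.4,.111,b))):
    q=proj("side",P)[0]; print(nm,q.round(1),"crop",((q-[230,225])/.3+[400,0]).round())
E
```

```text
[0.46837745 0.37144496 0.14943798] [[-0.45  0.89 -0.  ]
 [ 0.89  0.45 -0.  ]
 [-0.   -0.   -1.  ]]
tcp [278.6 273.6] crop [562. 162.]
f+ [256.  272.1] crop [487. 157.]
f- [301.4 275.1] crop [638. 167.]
lug.99 [280.4 277.3] crop [568. 174.]
lug disc [280.7 285. ] crop [569. 200.]
lug4.4 [278.9 289.4] crop [563. 215.]
```

```bash
python3 - <<'E'
from h import *
def crop(im,x,y,m): 
    im=im.copy(); c=cv2.resize(im[y:y+60,x:x+80],None,fx=5,fy=5,interpolation=cv2.INTER_CUBIC)
    for p in m:
        q=((p-[x,y])*5+2).astype(int); cv2.circle(c,tuple(int(v) for v in q),4,(0,255,0),1)
    return c
p=np.array(manip.current_tool_pos()); y=R.from_quat(manip.current_tcp_rot()).as_matrix()[:,1]
a=crop(viewer.get_image("side")[:,:,::-1],240,228,[proj("side",p+s*.046*y)[0] for s in(-1,0,1)])
effector.close(f_grip=6)
b=crop(viewer.get_image("side")[:,:,::-1],240,228,[proj("side",p)[0],proj("side",p+[0,0,.019])[0]])
g=np.array([.6007,.2214,.1893])
c=crop(cv2.imread("pics/s1.png"),230,170,[proj("side",g)[0],proj("side",g-[0,0,.0211])[0],proj("side",g+[0,0,.041])[0]])
o=np.zeros((600,800,3),np.uint8); o[:300,:400]=a;o[:300,400:]=b;o[300:,:400]=c; cv2.imwrite("pics/c4.png",o); st()
E
```

```text
t 25.33 p [0.4684 0.372  0.15  ] gap 0.0002 F [-0.2 -0.4  0.2]
```

View pics/c4.png

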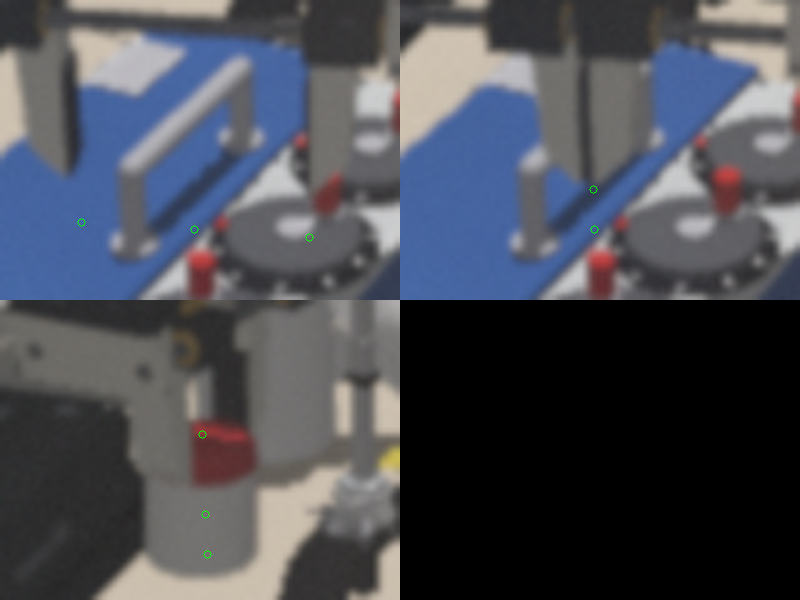

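The crops show that the real fingertips sit about 20 mm above the reported TCP: the shut tips at (590,187) coincide with TCP+19 mm. That's why the fingers passed above the lug. Every height tied to the tips needs lowering by 20 mm.

```bash
cat >> h.py <<'E'
class Miss(Exception): pass
def dial2(c,q0,q1,a0,a1,z=.0755,hop=.12):
    b=box+[0,-.0008,0]; a0,a1=np.radians([a0,a1])+b[2]
    o=go(lug(c,q0,hop,b),a0); manip.servo_line(lug(c,q0,z,b),vel=.2)
    effector.close(f_grip=6); st("grip"); gap=manip.current_finger_gap()
    if not .008<gap<.018: raise Miss
    n=max(1,int(np.ceil(abs(q1-q0)/.4)))
    for k,q in enumerate(np.linspace(q0,q1,n+1)[1:],1):
        manip.servo_line(lug(c,q,z,b),down(o+(a1-a0)*k/n),vel=.1); print("  %.2f"%q,np.round(R.from_euler('z',-b[2]).apply(manip.current_force()),1))
    st("end"); effector.open_jaws(); manip.servo_line(lug(c,q1,hop,b),vel=.25)
E
python3 - <<'E'
from h import *
try:
    effector.open_jaws()
    dial2(.09,.99,4.398,20,20)
    dial2(.01,1.82,1.885,-45,-45)
    dial2(-.07,1.96,3.77,-25,20)
except (manip.PlanningError,Miss) as e: print("ERR",repr(e)); 
st()
E
```

```text
grip t 28.7 p [0.4921 0.335  0.0755] gap 0.0127 F [ 0.7 -0.3 -0.5]
  1.37 [ 1.8 -3.   1.9]
  1.75 [ 0.7 -4.1  1.9]
  2.13 [ 0.2 -0.3  0.2]
  2.50 [ 2.3  0.5 -1.3]
  2.88 [ 5.   1.4 -3.2]
  3.26 [ 2.2  0.4 -2.5]
  3.64 [-4.7  2.   0. ]
  4.02 [-8.7  4.8 -0.5]
  4.40 [-5.2  6.6 -2.3]
end t 30.95 p [0.4652 0.3749 0.0755] gap 0.0125 F [-5.9  6.  -2.3]
grip t 35.03 p [0.4836 0.2514 0.0755] gap 0.0118 F [-0.1  2.4 -1.4]
  1.89 [ 2.6  2.3 -2.7]
end t 35.28 p [0.483  0.2514 0.0756] gap 0.0124 F [ 2.4  2.6 -2.7]
grip t 39.0 p [0.4897 0.1718 0.0755] gap 0.0125 F [-0.8 -0.3  0.2]
  2.32 [ 0.3 -3.8  2.7]
  2.68 [ 1.6 -1.7  0.9]
  3.05 [ 4.3 -1.4 -1.4]
  3.41 [-0.5 -1.3  1. ]
  3.77 [-9.7  0.6  5.2]
end t 40.54 p [0.4721 0.2052 0.0753] gap 0.0123 F [-9.7 -0.5  5.2]
 t 42.18 p [0.4777 0.2043 0.1213] gap 0.092 F [ 0.2 -0.1 -0.4]
```

```bash
python3 - <<'E'
from h import *
b=box
P=lambda y,z:T([[-.0575,y,z]],b)[0]
try:
    o=go(P(-.170,.125),b[2]); effector.close(f_grip=10)
    cv2.imwrite("pics/b_side.png",viewer.get_image("side")[:,:,::-1]); cv2.imwrite("pics/b_top.png",viewer.get_image("top")[:,:,::-1])
    manip.servo_line(P(-.170,.068),vel=.2); st("low"); f0=np.array(manip.current_force())
    for y in np.arange(-.155,-.120,.004):
        manip.servo_line(P(y,.068),vel=.08); f=R.from_euler('z',-b[2]).apply(np.array(manip.current_force())-f0)
        pb=R.from_euler('z',-b[2]).apply(np.array(manip.current_tool_pos())-[b[0],b[1],0]); print("%.3f"%y,f.round(1),pb.round(4))
        if f[1]<-14: break
except manip.PlanningError as e: print("ERR",e)
st()
E
```

```text
low t 44.67 p [0.507  0.0949 0.0681] gap 0.0008 F [-0.7 -0.1  0.8]
-0.155 [ 0.7 -1.3 -1. ] [-0.057  -0.1541  0.069 ]
-0.151 [ 0.7  0.2 -0.8] [-0.0574 -0.1509  0.0681]
-0.147 [ 0.9 -0.4 -1.4] [-0.0575 -0.1468  0.068 ]
-0.143 [ 1.2 -4.6 -1.1] [-0.0575 -0.1443  0.0678]
-0.139 [ -1.  -12.    4.9] [-0.0575 -0.1438  0.0677]
-0.135 [ -2.7 -20.2  10. ] [-0.0575 -0.1434  0.0676]
 t 46.27 p [0.5043 0.1209 0.0676] gap 0.0006 F [ -1.  -20.5  10.7]
```

```bash
python3 - <<'E'
from h import *
t=cv2.imread("pics/b_top.png"); s=cv2.imread("pics/b_side.png")
a=cv2.resize(t[240:290,195:295],None,fx=8,fy=8,interpolation=cv2.INTER_CUBIC)[:300]
a=cv2.resize(t[248:286,200:300],None,fx=8,fy=8,interpolation=cv2.INTER_CUBIC)
b=cv2.resize(s[242:307,255:340],None,fx=4.5,fy=4.5,interpolation=cv2.INTER_CUBIC)
o=np.zeros((600,800,3),np.uint8); o[:304,:800]=a; o[306:306+b.shape[0],:b.shape[1]]=b[:294]; cv2.imwrite("pics/c5.png",o)
for n,im in(("top",t[235:295,190:310]),("side",s[235:320,230:345])):
    hsv=cv2.cvtColor(im,cv2.COLOR_BGR2HSV); m=(((hsv[...,0]<8)|(hsv[...,0]>172))&(hsv[...,1]>110)&(hsv[...,2]>70)).astype(np.uint8)
    k,_,stt,cen=cv2.connectedComponentsWithStats(m); off=[190,235] if n=="top" else [230,235]
    for i in range(1,k): print(n,stt[i],(cen[i]+off).round(2))
E
```

```text
top [83 19  3  3  8] [273.88 254.88]
top [55 22  4  3  8] [246.5 258. ]
top [27 25  4  3  8] [218.5 261. ]
top [63 34  4  4 14] [254.29 270.5 ]
top [82 38  3  3  9] [273. 274.]
top [20 40  4  5 16] [211.38 276.75]
side [89 19  4  6 18] [320.33 256.5 ]
side [70 21  1  1  1] [300. 256.]
side [72 26  5  8 30] [304.2  264.07]
side [53 37  2  2  3] [283.67 272.33]
side [35 55  2  2  3] [265.67 290.67]
side [47 55  5  9 37] [279.3  293.84]
```

View pics/c5.png

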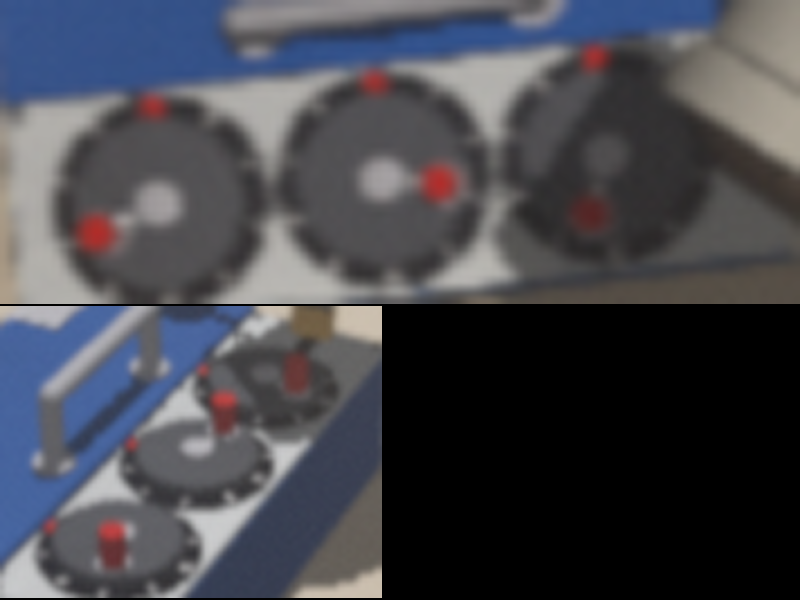

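```bash
python3 - <<'E'
from h import *
pt=lambda u:(np.array(u)+.5)/8-.5+[200,248]
for nm,h,l,m in(("L",(157,203),(96,234),(153,106)),("M",(382,179),(440,184),(376,82)),("R",(605,156),(590,215),(595,57))):
    H=ray("top",pt(h),.094); L=ray("top",pt(l),.110); M=ray("top",pt(m),.084)
    inv=R.from_euler('z',-box[2])
    d=inv.apply(L-H); e=inv.apply(M-H); q=np.arctan2(-d[1],d[0])%(2*np.pi); qm=np.arctan2(-e[1],e[0])
    print(nm,"q",q.round(3),"r",np.hypot(*d[:2]).round(4),"mark",qm.round(3),np.hypot(*e[:2]).round(4),"centre in box",inv.apply(H-[box[0],box[1],0]).round(4))
E
```

```text
L q 4.269 r 0.0221 mark 0.005 0.0352 centre in box [-0.0577  0.0887  0.094 ]
M q 1.783 r 0.0222 mark 0.003 0.0353 centre in box [-0.0574  0.0084  0.094 ]
R q 3.44 r 0.0219 mark -0.017 0.0362 centre in box [-0.0575 -0.0713  0.094 ]
```

Measured readings are L 4.27, M 1.78 and R 3.44, and the radii and zero marks agree with those given. R is about 0.33 short. I'll nudge R and L with the shut fingers, then draw the bolt.

```bash
cat >> h.py <<'E'
def nudge(c,q,back,z=.0755,hop=.115):
    b=box+R.from_euler('z',box[2]).apply([0,-.0014,0])*[1,1,0]
    l=np.array([-.0575+.022*np.cos(q),c-.022*np.sin(q)]); t=np.array([-np.sin(q),-np.cos(q)])
    P=lambda d,zz:T([[*(l-t*d),zz]],b)[0]
    go(P(.0134+back,hop),b[2]-q); manip.servo_line(P(.0134+back,z),vel=.2)
    manip.servo_line(P(.0134,z),vel=.06); st("nudged"); manip.servo_line(P(.0134+.004,z+.004),vel=.1); manip.servo_line(P(.0134+.01,hop),vel=.25)
def bolt():
    b=box; P=lambda y,z:T([[-.0575,y,z]],b)[0]; inv=R.from_euler('z',-b[2])
    go(P(-.165,.115),b[2]); manip.servo_line(P(-.165,.068),vel=.25)
    for y in(-.147,-.136,-.126):
        manip.servo_line(P(y,.068),vel=.1); f=inv.apply(manip.current_force()); pb=inv.apply(np.array(manip.current_tool_pos())-[b[0],b[1],0])
        print("bolt",y,f.round(1),pb.round(4))
        if f[1]<-12 : break
    return pb[1]
E
python3 - <<'E'
from h import *
b=box; P=lambda y,z:T([[-.0575,y,z]],b)[0]
try:
    manip.servo_line(P(-.152,.069),vel=.15); manip.servo_line(P(-.158,.115),vel=.25)
    nudge(-.07,3.77,.016); nudge(.09,4.41,.010)
    cv2.imwrite("pics/n_side.png",viewer.get_image("side")[:,:,::-1])
    print(bolt())
except manip.PlanningError as e: print("ERR",e)
st()
E
```

```text
nudged t 48.35 p [0.4706 0.1925 0.0761] gap 0.0004 F [-0.3 -0.6  0.3]
nudged t 51.37 p [0.4575 0.3667 0.0764] gap 0.0006 F [ 0.3 -0.2  0.4]
bolt -0.147 [ 0.9 -0.4  0.3] [-0.0569 -0.146   0.0691]
bolt -0.136 [ 1.1 -0.2  0.3] [-0.0569 -0.1364  0.0684]
bolt -0.126 [  0.4 -12.5   4.6] [-0.057  -0.1317  0.0677]
-0.13172409957323675
 t 54.33 p [0.5035 0.1326 0.0677] gap 0.0001 F [  1.9 -12.3   4.6]
```

The bolt is fully drawn: the knob contact travelled 14 mm to its stop. Now the lid: I'll grip the bar, follow the arc to about 1.13 rad, then slip the fingers up off the bar. The bar is directly above the hinge there, so the pull won't turn the lid.

```bash
python3 - <<'E'
from h import *
b=box; inv=R.from_euler('z',-b[2]); B=lambda p:inv.apply(np.array(p)-[b[0],b[1],0])
t=lambda u:(np.array(u,float)+.5)/6-.5+[185,200]
h=B((ray("top",t((265,303)),.131)+ray("top",t((495,280)),.131))/2); print("handle in box",h.round(4))
hx=float(np.clip(h[0],-.002,.008)); P=lambda x,z:T([[x,-.001,z]],b)[0]
try:
    manip.servo_line(T([[-.0575,-.142,.069]],b)[0],vel=.15); manip.servo_line(T([[-.0575,-.146,.165]],b)[0],vel=.3)
    go(P(hx,.165),b[2]); effector.open_jaws(); manip.servo_line(P(hx,.092),vel=.2); st("at bar")
    effector.close(f_grip=25); st("gripped"); g=manip.current_finger_gap()
    if .008<g<.018:
        x0=B(manip.current_tool_pos())[0]; r=np.hypot(.0985,.048); al=np.arctan2(.048,-.0985)
        for th in np.linspace(0,1.13,7)[1:]:
            manip.servo_line(P(x0+.0985+r*np.cos(al-th),.092-.048+r*np.sin(al-th)),vel=.15)
            print("%.2f"%th,np.round(manip.current_force(),1),B(manip.current_tool_pos()).round(4))
        st("raised")
except manip.PlanningError as e: print("ERR",e)
st()
E
```

```text
handle in box [ 0.001  -0.0026  0.131 ]
at bar t 57.7 p [0.546  0.2696 0.0923] gap 0.092 F [0.6 0.  0.9]
gripped t 58.92 p [0.5466 0.2692 0.092 ] gap 0.011 F [ 0.6  0.1 -1.2]
0.19 [-1.1 -0.3  1.1] [ 0.0117 -0.001   0.1098]
0.38 [-5.8 -2.9  6. ] [ 0.0245 -0.0009  0.1253]
0.56 [-9.3 -4.7 13.7] [ 0.0403 -0.0008  0.1386]
0.75 [-7.2 -5.2 14.5] [ 0.06   -0.0004  0.1486]
0.94 [-2.2 -1.6 10.1] [ 0.0817 -0.0005  0.154 ]
1.13 [0.8 0.3 5.7] [ 0.103  -0.0005  0.155 ]
raised t 60.63 p [0.6474 0.2812 0.155 ] gap 0.0113 F [0.8 0.3 5.7]
 t 60.63 p [0.6474 0.2812 0.155 ] gap 0.0113 F [0.8 0.3 5.7]
```

```bash
python3 - <<'E'
from h import *
p=np.array(manip.current_tool_pos())
effector.close(f_grip=3); 
for dz in(.012,.05): manip.servo_line(p+[0,0,dz],vel=.1); st("up")
s=viewer.get_image("side")[:,:,::-1]; cv2.imwrite("pics/f_side.png",s); cv2.imwrite("pics/f_top.png",viewer.get_image("top")[:,:,::-1])
s0=cv2.imread("pics/s1.png")
blue=lambda im:cv2.inRange(cv2.cvtColor(im,cv2.COLOR_BGR2HSV),(100,120,60),(125,255,255))
b=blue(s); b0=blue(s0); r=slice(150,340)
for th in(0,.3,.6,.9,1.05,1.13,1.2):   # lid inside-edge line: corner positions by opening
    L=[]
    for y in(.145,-.145):
        v=np.array([-.115,.008]); x=.1005+v[0]*np.cos(th)+v[1]*np.sin(th); z=.081-v[0]*np.sin(th)+v[1]*np.cos(th); L.append([x,y,z])
    q=proj("side",T(L,box)); print(th,q.round(0).tolist())
for y in range(170,300,8): print(y,"now",np.where(b[y,190:350]>0)[0][[0,-1]]+190 if b[y,190:350].any() else None,"before",np.where(b0[y,190:350]>0)[0][[0,-1]]+190 if b0[y,190:350].any() else None)
E
```

```text
up t 61.13 p [0.6471 0.2813 0.1674] gap 0.0006 F [0.6 0.2 0.1]
up t 61.67 p [0.6476 0.2814 0.2057] gap 0.0007 F [ 0.6 -0.  -0.8]
0 [[250.0, 301.0], [312.0, 239.0]]
0.3 [[245.0, 286.0], [309.0, 227.0]]
0.6 [[237.0, 272.0], [303.0, 215.0]]
0.9 [[226.0, 259.0], [294.0, 204.0]]
1.05 [[219.0, 253.0], [289.0, 200.0]]
1.13 [[216.0, 251.0], [286.0, 198.0]]
1.2 [[213.0, 249.0], [283.0, 197.0]]
170 now None before None
178 now None before None
186 now None before None
194 now None before None
202 now None before None
210 now None before None
218 now [264 265] before None
226 now None before None
234 now None before [271 278]
242 now None before [291 309]
250 now [220 284] before [252 301]
258 now [268 287] before [242 252]
266 now None before [232 236]
274 now None before None
282 now [237 256] before [229 241]
290 now [237 256] before [209 263]
298 now [225 230] before [234 254]
```

```bash
python3 - <<'E'
from h import *
im=cv2.imread("pics/f_top.png")[260:320,400:485]; hsv=cv2.cvtColor(im,cv2.COLOR_BGR2HSV)
m=(((hsv[...,0]<6)|(hsv[...,0]>174))&(hsv[...,1]>150)).astype(np.uint8)
k,_,s,c=cv2.connectedComponentsWithStats(m); i=1+s[1:,4].argmax(); w=ray("top",c[i]+[400,260],.065)
p=R.from_euler('z',-tray[2]).apply(w-[*tray[:2],0]); print("jar in tray",p.round(3),s[i])
if abs(p[0])<.03 and .005<p[1]<.06: print(manip.hand_in()); st()
E
```

```text
jar in tray [0.013 0.014 0.065] [30 20 14 12 90]
the job is handed in; nothing more can be done
None
the job is handed in; nothing more can be done
```

I handed the job in at about 62 s of the 69 s allowed, with no verdict returned: dials nudged to 7‑3‑6, bolt drawn its full 14 mm, lid raised to about 1.1 rad (confirmed only by the grip and edge pixels), and the red‑lidded jar in the tray's free half.

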